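# Put the rinsed beaker to dry in the pull-out drying drawer

## Task

First pull the drawer of the drying cabinet well open, so that its pegs are out from under the hood, then turn the rinsed white beaker from the sloped draining cradle upside down, and lower it gently over the free peg in the drawer until its rim rests flat on the peg's foot; do not let it drop. Then push the drawer fully home. Leave the other beaker standing on its peg, and do not knock or push the balance, the tub or the lidded glass jar.

Things in the scene. Friction and masses are not known exactly. Their poses are not given: they have to be found in the camera images.
- cabinet_front (a point): Benchtop drying cabinet: 250 mm wide (y), 172 high, aluminium base and clear plastic hood, open above the drawer. The point: bottom centre of its front edge, on the table; x axis straight back into the cabinet, y to the left. It is 240 mm deep; the hood (top plate from z = 160 to 172 mm) begins 20 mm behind the point. Fixed.
- drawer (a joint): Drawer slide, m: 0 = fully home, 0.18 = fully open (along the cabinet's -x). Grey front 250 mm wide, 15 thick, upper edge 89 mm above the table; white side walls up to 50 mm, floor 16 mm above the table, 224 wide, 215 long. The two pegs stand side by side, 106 mm apart, 55 mm behind the front's inner face, and come out from under the hood when it is open.
- drawer_handle (a point): Centre of the drawer's handle: a level round steel bar, 110 mm long along the cabinet's y, 11 mm thick, 45 mm in front of the drawer's front face, 70 mm above the table. Two 8 mm stems, 45 mm either side of the centre, join it to the front.
- free_peg (a point): A peg: upright, grey, 22 mm diameter with a chamfered tip, on a flat round foot disc 72 mm across and 6 mm high that is fixed in the drawer's floor. This one is free: the right one seen from the robot (cabinet's -y). The point is the centre of the upper face of the foot disc, 22 mm above the table; the peg's tip is 69 mm above it.
- taken_peg (a point): A peg: upright, grey, 22 mm diameter with a chamfered tip, on a flat round foot disc 72 mm across and 6 mm high that is fixed in the drawer's floor. This one, the left seen from the robot (cabinet's +y), carries the other beaker. Same point and sizes as free_peg.
- beaker: The rinsed beaker: straight white plastic, 60 mm outside diameter, 105 long, wall 3 mm, closed base 4 mm thick, about 120 g. Origin: centre of the outer face of its closed base; z axis from base to mouth. It lies in the cradle, mouth down the slope (25 degrees below level) roughly towards the robot; its base end sticks out free beyond the cradle's upper end.
- beaker_mouth (a point): Centre of that beaker's open mouth, 105 mm from its base along its axis.
- cradle: White sloped draining cradle, fixed, on the left or right of the cabinet. Origin: on the table under its low lip; its x axis points up the slope. Two steel rods (8 mm thick, 36 mm apart, rising at 25 degrees, 75 mm long) on a 44 mm wide slab carry the beaker; a 56 mm wide lip at the low end stops its rim. Foot plate 120 x 80 x 8 mm (x from -20 to 100 mm).
- dry_beaker: Another beaker like the first, upside down on the taken peg; stays there. Origin: centre of its closed base (on top), z axis towards its mouth (down).
- dry_beaker_mouth (a point): Centre of the other beaker's mouth (at the bottom).
- balance: Grey bench balance, 160 x 115 x 38 mm with a black round pan; a bystander on the other side from the cradle. Origin: centre of its underside.
- tub: Low white round tub, mouth 110 mm across, 60 mm high; a bystander beside the cabinet. Origin: centre of its underside.
- jar: Glass sample jar with a white lid and a blank paper label, 60 mm across, 85 mm high; a bystander beside the cabinet. Origin: centre of its underside.
There are look-alikes about, which are no part of the job. Leave any blue or green look-alike of the beaker alone.

How it is judged:
On the way, in this order (a step that is already met when the one before it is completed fails the run):
1. the drawer is open by at least 120 mm with the beaker still on its cradle (value of joint drawer above 0.12 m and distance between beaker and cradle below 0.16 m and distance of beaker from where it was at the start of the episode below 0.02 m), for 0.1 s.
2. the beaker is upside down over the free peg, its rim on the peg's foot, with the drawer open (angle between beaker's own z axis and vertical above 3 rad and horizontal distance between beaker_mouth and free_peg below 0.02 m and z of beaker_mouth in the frame of free_peg below 0.006 m and linear speed of beaker below 0.03 m/s and value of joint drawer above 0.09 m), for 0.2 s.
At the end, for the whole second after the job is handed in: The drawer is home (within 8 mm); the beaker stands upside down on the free peg: axis within 8 degrees of vertical, mouth centre within 20 mm of the peg's axis and its rim within 6 mm of the foot's face, at rest; the other beaker stands likewise on its own peg (within 22 mm) (value of joint drawer below 0.008 m and velocity of joint drawer below 0.02 m/s and angle between each of beaker, dry_beaker's own z axis and vertical above 3 rad and horizontal distance between beaker_mouth and free_peg below 0.02 m and z of beaker_mouth in the frame of free_peg below 0.006 m and linear speed of beaker below 0.03 m/s and horizontal distance between dry_beaker_mouth and taken_peg below 0.022 m and z of dry_beaker_mouth in the frame of taken_peg below 0.006 m); the robot touches nothing.
It fails at once if the beaker falls down the peg (faster than 0.6 m/s) (horizontal distance between beaker_mouth and free_peg below 0.03 m and z of beaker_mouth in the frame of free_peg below 0.08 m and linear speed of beaker above 0.6 m/s).
It fails at once if the other beaker is lifted or tipped (angle between dry_beaker's own z axis and vertical below 2.8 rad or z of dry_beaker_mouth in the frame of taken_peg above 0.02 m).
It fails at once if the balance, tub or jar is pushed more than 30 mm or tipped (distance of any of balance, tub, jar from where it was at the start of the episode above 0.03 m or angle between any of balance, tub, jar's own z axis and vertical above 0.3 rad).
It also fails if it takes over 61 s, if anything falls off the work surface, if the arm or the gripper's body presses on something with over 40 N, if the wrist force passes 120 N, or if a joint passes its speed limit or range.

## Robot

A 6-joint arm with a two-finger parallel gripper is mounted at the origin on the work surface. World frame = base frame: x ahead of the robot, y to its left, z up, the work surface at z = 0. Lengths are in m, angles in rad, forces in N, time in s.
With the tool pointing down it reaches from about 0.425 to 0.95 m from the base axis. Payload 14.7 kg.
Tool frame: the origin (TCP) lies at the very end of the fingers, on their centre line; the grasp point (between the pads) lies 19 mm behind it; y points along the fingers, z is the direction in which the jaws open and shut, and the axes are right-handed (so a half turn about y gives the same grasp; the last joint's range is limited). The gripper opens to 85 mm and grips with 20 to 120 N. Pads are 22 mm wide; open, the fingers measure 114 mm over their backs; the gripper's body (76 mm by 85 mm) begins 54 mm behind the grasp point. The pads swing forward as they close: fully open they stand 13 mm farther back than shut.
Start: joints at [1.081, 0.48, 1.596, -0, 1.065, -0.047], TCP at [0.278, 0.587, 0.231] pointing down, gripper open.
Joint ranges: [-2.75, 2.75], [-0.82, 2.05], [0.23, 2.67], [-1.56, 4.7], [0.09, 2.69], [-2.92, 2.92]. Speed limits (rad/s): [1.89, 1.89, 2.39, 3.01, 3.01, 3.01].

## Interface

Orientations are given as a unit quaternion [x, y, z, w].
In Python, from plant import manip gives the robot as it stands. Calls block until the motion is done:
- manip.move_to(position, orientation): joint-space move of the TCP to a pose.
- manip.movel(position, ori=None, velocity=0.15, guard=None): straight line of the TCP; ori=None keeps the orientation; velocity is the mean speed in m/s. With guard (N) it stops when the force on the tool has changed by that much, and returns True; else False.
- manip.move_j(angles): joint-space move.
- manip.ungrasp() and manip.gripper_close(): open the fingers fully, or close them until they stop; the grip force is fixed at half the most.
- manip.sleep(seconds).
- manip.solve_ik(position, orientation): joint angles nearest the present ones, or None.
- manip.snapshot(name): name is "scene" or "top" or "wrist"; returns a dict with "image" (384x512x3 uint8, red, green, blue), "camera_matrix" (3x3 intrinsics, pixels), "camera_from_world" (4x4, takes a point from world to camera coordinates). Camera axes: x right, y up, looking along -z (the intrinsics and any distortion apply to the point x, -y, -z); pixel columns grow to the right and rows downward; lengths in m; the calibration is good to about 2 mm. A picture is of the moment at which its call begins. There is no depth.
A pose or a line that the arm cannot do raises manip.Unreachable and nothing moves.
- manip.finish_job(): hands the job in, once; it reports no verdict.
Readings, each from a call of its own:
- manip.read_t(): time.
- manip.read_q(): joint angles.
- manip.read_joint_vel(): joint speeds.
- manip.read_joint_efforts(): joint torques, N m.
- manip.read_tool_pos(): TCP position.
- manip.read_tool_rot(): TCP orientation.
- manip.read_contact_force(): force on the tool from outside, world axes, zero at the start.
- manip.read_wrist_torque(): the same for the moment, N m.
- manip.read_finger_gap(): finger opening in m.
Only numpy, scipy, OpenCV 4.12 (cv2) and the standard library are available. Lean on these libraries where they do the work, as an engineer would, in place of code of your own. Each camera call takes 0.05 s, during which the arm holds its last target. There are 200 camera calls.

## Working session

There is one attempt and no reset: what is moved stays moved. The work goes in short steps, each a Python script; the robot and the scene stay as the last script left them, time stands still between calls to the robot, and variables do not carry over. Pictures are saved under pics/ and viewed, about 8 in all and at most 12, crops included, and the job is handed in when it is done.

```bash
ls; mkdir -p pics; python3 - <<'E'
from plant import manip
import cv2,numpy as np
for n in ["scene","top"]:
    s=manip.snapshot(n); cv2.imwrite(f"pics/{n}0.png",cv2.resize(s["image"][:,:,::-1],(800,600),interpolation=cv2.INTER_CUBIC))
    np.savez(f"{n}0.npz",**s)
    T=np.linalg.inv(s["camera_from_world"]);print(n,T.round(3).tolist(),s["camera_matrix"].round(1).tolist(),s.keys())
print(manip.read_tool_rot(),manip.read_t())
E
```

```text
pics
scene [[-0.87, 0.411, -0.273, 0.29], [-0.493, -0.721, 0.486, 0.453], [0.003, 0.558, 0.83, 1.026], [0.0, 0.0, 0.0, 1.0]] [[389.5, 0.0, 261.8], [0.0, 389.5, 189.2], [0.0, 0.0, 1.0]] dict_keys(['image', 'camera_matrix', 'camera_from_world'])
top [[-0.008, 0.996, -0.084, 0.46], [-1.0, -0.007, 0.004, -0.077], [0.003, 0.084, 0.996, 1.348], [0.0, 0.0, 0.0, 1.0]] [[391.0, 0.0, 255.1], [0.0, 391.0, 191.0], [0.0, 0.0, 1.0]] dict_keys(['image', 'camera_matrix', 'camera_from_world'])
[ 0.69023607 -0.15538815  0.15516002 -0.68945925] 0.1
```

View pics/scene0.png

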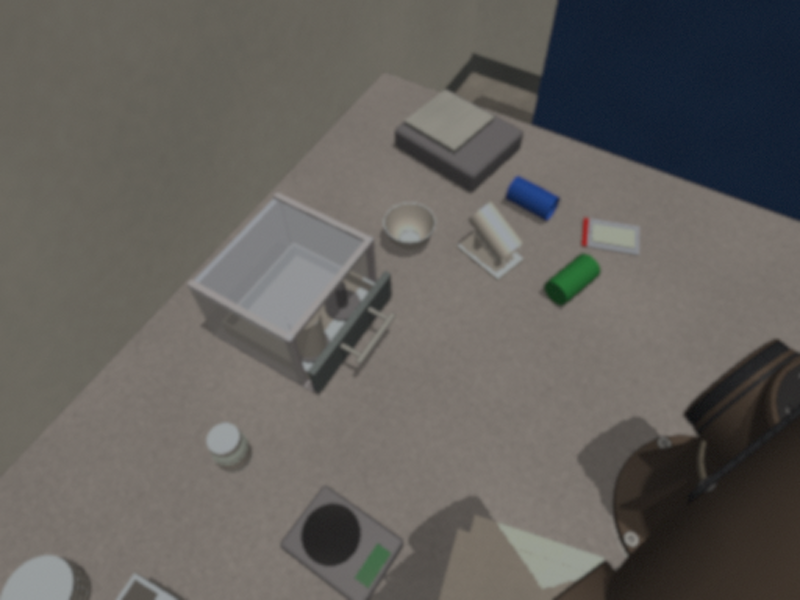

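View pics/top0.png

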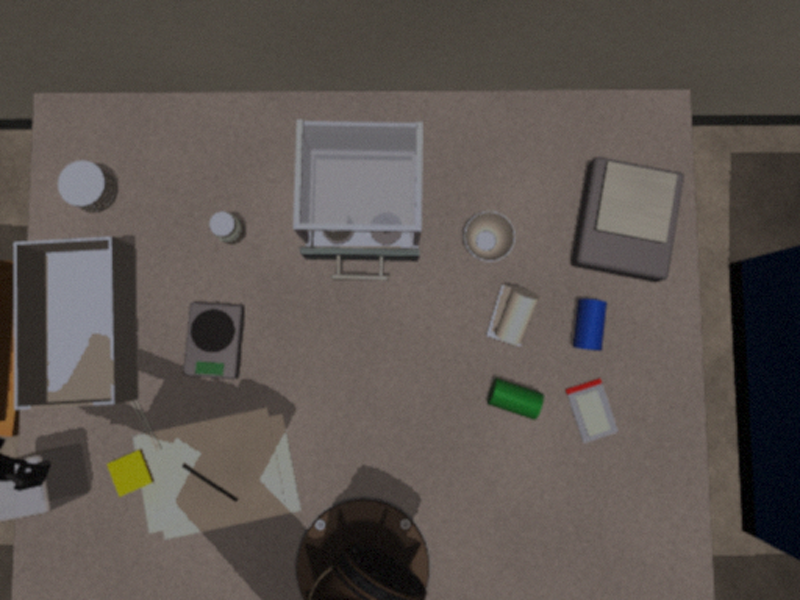

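The scene picture shows the cabinet at (290,290), with its handle bar at (370,340). The white beaker lies in the sloped cradle at (495,235). There are loose look-alikes, blue at (532,198) and green at (572,278). In the top view the handle bar runs from (333,277) to (388,277), the cradle is at (513,315), blue is at (590,325) and green at (516,398). Only the white one lies in the cradle, so that is the one meant. I'll get rough positions, then take a closer look with the wrist camera.

```bash
cat > h.py <<'E'
import numpy as np,cv2
from scipy.spatial.transform import Rotation as R
def w2p(s,P):
    P=np.atleast_2d(P); c=(s["camera_from_world"]@np.c_[P,np.ones(len(P))].T).T[:,:3]
    p=(s["camera_matrix"]@(c*[1,-1,-1]).T).T
    return p[:,:2]/p[:,2:]
def p2w(s,uv,z):  # uv in native pixels, intersection with plane z
    d=np.linalg.inv(s["camera_matrix"])@[uv[0],uv[1],1]; d=d*[1,-1,-1]
    T=np.linalg.inv(s["camera_from_world"]); d=T[:3,:3]@d; o=T[:3,3]
    return o+d*(z-o[2])/d[2]
def tool(y,z):  # quaternion with finger direction y, jaw direction z
    y=np.array(y,float);y/=np.linalg.norm(y);z=np.array(z,float);z-=y*(y@z);z/=np.linalg.norm(z)
    return R.from_matrix(np.c_[np.cross(y,z),y,z]).as_quat()
E
python3 - <<'E'
from h import *
s=np.load("top0.npz");k=0.64
for n,u,z in [("hL",(333,277),.07),("hR",(388,277),.07),("fL",(302,253),.089),("fR",(419,253),.089),("hoodL",(297,231),.172),("hoodR",(421,231),.172),("bk base",(519,290),.08),("mouth",(511,342),.04),("plateNL",(489,341),.008),("plateFL",(498,286),.008),("plNR",(520,346),.008),("tub",(488,237),.06),("jar",(223,223),.085),("green",(516,398),.03)]:
    print(n,p2w(s,np.array(u)*k,z).round(4))
from plant import manip
T=R.from_quat(manip.read_tool_rot()).as_matrix();print(T.round(3))
w=manip.snapshot("wrist");C=np.linalg.inv(w["camera_from_world"])
print("cam in tool",(T.T@(C[:3,3]-manip.read_tool_pos())).round(3),(T.T@C[:3,:3]).round(3).tolist(),w["camera_matrix"].round(0).tolist())
E
```

```text
hL [0.6137 0.0555 0.07  ]
hR [ 0.6129 -0.0602  0.07  ]
fL [0.6622 0.1181 0.089 ]
fR [ 0.6604 -0.1253  0.089 ]
hoodL [0.6922 0.1152 0.172 ]
hoodR [ 0.6905 -0.1264  0.172 ]
bk base [ 0.5824 -0.3335  0.08  ]
mouth [ 0.4747 -0.3217  0.04  ]
plateNL [ 0.4777 -0.2796  0.008 ]
plateFL [ 0.5985 -0.3019  0.008 ]
plNR [ 0.4662 -0.3472  0.008 ]
tub [ 0.6984 -0.274   0.06  ]
jar [0.7274 0.2844 0.085 ]
green [ 0.3554 -0.3315  0.03  ]
[[ 0.904 -0.001  0.428]
 [-0.428 -0.001  0.904]
 [-0.    -1.    -0.001]]
cam in tool [-0.068 -0.142  0.   ] [[0.0, -0.963, -0.268], [-0.0, 0.268, -0.963], [1.0, 0.0, -0.0]] [[287.0, 0.0, 257.0], [0.0, 287.0, 190.0], [0.0, 0.0, 1.0]]
```

```bash
python3 - <<'E'
from h import *
from plant import manip
def t(n,gp,pitch,yaw,flip):
    a=np.radians(pitch);c,s=np.cos(yaw),np.sin(yaw)
    y=np.array([np.cos(a)*c,np.cos(a)*s,-np.sin(a)]); 
    if pitch<60 and n[0]=='h': z=np.array([np.sin(a)*c,np.sin(a)*s,np.cos(a)])
    else: z=np.array([-s,c,0])
    q=manip.solve_ik(np.array(gp)+.019*y,tool(y,z*flip))
    print(n,pitch,flip,None if q is None else np.round(q,2))
for f in (1,-1):
  for p in (15,25,35):
    for n,x in (("h0",.613),("hpre",.54),("h1",.44),("hret",.37)): t(n,[x,-.002,.07],p,0,f)
  for p in (100,105,110): t("pick",[.56,-.33,.075],p,-.11,f)
  for p in (35,40,45): 
    for h in (.102,.2): t("place",[.55,-.055,h],p,0,f)
E
```

```text
h0 15 1 None
hpre 15 1 None
h1 15 1 None
hret 15 1 None
h0 25 1 None
hpre 25 1 None
h1 25 1 None
hret 25 1 None
h0 35 1 None
hpre 35 1 None
h1 35 1 None
hret 35 1 None
pick 100 1 [-0.54  0.75  1.59 -0.09  0.97 -1.94]
pick 105 1 [-0.52  0.79  1.51 -0.12  1.08 -1.92]
pick 110 1 [-0.51  0.83  1.44 -0.14  1.2  -1.89]
place 35 1 [-0.32  0.85  2.64  2.87  1.3   1.46]
place 35 1 [-0.32  0.48  2.61  2.81  0.91  1.59]
place 40 1 [-0.3   0.74  2.6   2.88  1.06  1.5 ]
place 40 1 [-0.3   0.39  2.55  2.78  0.69  1.66]
place 45 1 [-0.28  0.65  2.55  2.87  0.84  1.55]
place 45 1 [-0.28  0.33  2.49  2.71  0.48  1.76]
h0 15 -1 [-0.12  1.28  2.53  3.02  1.97 -0.08]
hpre 15 -1 None
h1 15 -1 None
hret 15 -1 None
h0 25 -1 [-0.11  1.08  2.54  3.04  1.61 -0.05]
hpre 25 -1 None
h1 25 -1 None
hret 25 -1 None
h0 35 -1 [-0.1   0.88  2.5   3.05  1.2  -0.03]
hpre 35 -1 [-0.13  1.    2.67  3.04  1.49 -0.07]
h1 35 -1 None
hret 35 -1 None
pick 100 -1 [-0.54  0.75  1.59 -0.09  0.97  1.2 ]
pick 105 -1 [-0.52  0.79  1.51 -0.12  1.08  1.23]
pick 110 -1 [-0.51  0.83  1.44 -0.14  1.2   1.25]
place 35 -1 [-0.32  0.85  2.64  2.87  1.3  -1.68]
place 35 -1 [-0.32  0.48  2.61  2.81  0.91 -1.55]
place 40 -1 [-0.3   0.74  2.6   2.88  1.06 -1.64]
place 40 -1 [-0.3   0.39  2.55  2.78  0.69 -1.48]
place 45 -1 [-0.28  0.65  2.55  2.87  0.84 -1.59]
place 45 -1 [-0.28  0.33  2.49  2.71  0.48 -1.38]
```

```bash
python3 - <<'E'
from h import *
from plant import manip
q=tool([0,0,-1],[0,1,0])
for x,z in [(.58,.22),(.639,.2),(.639,.052),(.485,.052),(.44,.12)]: print(x,np.round(manip.solve_ik([x,-.0025,z],q),2))
manip.move_to([.60,-.0025,.22],q)
manip.gripper_close()
manip.movel([.638,-.0025,.16],velocity=.2)
print(manip.read_t(),manip.read_finger_gap(),manip.read_contact_force())
s=manip.snapshot("wrist");cv2.imwrite("pics/w1.png",s["image"][:,:,::-1]);np.savez("w1.npz",**s)
E
```

```text
0.58 [-0.06  0.39  1.77 -0.    0.97 -1.63]
0.639 [-0.05  0.5   1.66 -0.    0.99 -1.62]
0.639 [-0.05  0.68  1.76 -0.    0.71 -1.62]
0.485 [-0.07  0.53  2.12 -0.    0.49 -1.64]
0.44 [-0.07  0.36  2.17 -0.    0.61 -1.65]
3.8167 -0.00015212623543227365 [-1.03759856 -0.18259051 -0.32587048]
```

View pics/w1.png

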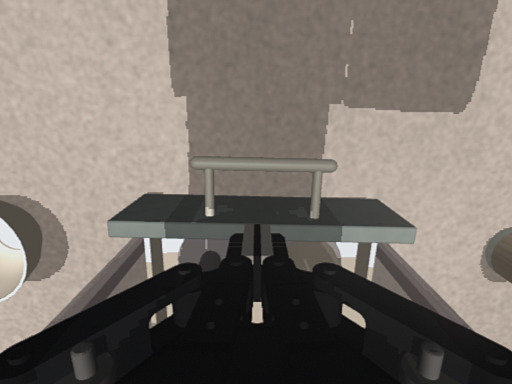

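The wrist view shows the bar from (191,162) to (336,165), and the drawer front's upper edge from (109,238) to (414,240) on the inner side and from about (148,195) to (380,200) at the bottom.

```bash
python3 - <<'E'
from h import *
from plant import manip
s=np.load("w1.npz")
for u,z in [((191,162),.07),((336,165),.07),((109,220),.089),((414,224),.089),((109,238),.089),((414,242),.089),((210,213),.07),((315,215),.07)]: print(u,p2w(s,u,z).round(4))
print(w2p(s,[manip.read_tool_pos()]))
E
```

```text
(191, 162) [ 0.6104 -0.056   0.07  ]
(336, 165) [0.6129 0.0627 0.07  ]
(109, 220) [ 0.6535 -0.1195  0.089 ]
(414, 224) [0.657 0.123 0.089]
(109, 238) [ 0.6691 -0.1216  0.089 ]
(414, 242) [0.6727 0.1253 0.089 ]
(210, 213) [ 0.6546 -0.0424  0.07  ]
(315, 215) [0.6565 0.0478 0.07  ]
[[256.36638204 241.55422579]]
```

```bash
python3 - <<'E'
from h import *
from plant import manip
print(manip.movel([.635,.0,.052],velocity=.12,guard=10),manip.read_tool_pos(),manip.read_contact_force())
manip.movel([.61,.0003,.052],velocity=.05); print(manip.read_contact_force())
manip.movel([.478,.002,.052],velocity=.08); print(manip.read_contact_force(),manip.read_tool_pos())
manip.sleep(.2)
manip.movel([.484,.002,.052],velocity=.05);
manip.movel([.484,.002,.16],velocity=.2); print(manip.read_contact_force())
s=manip.snapshot("wrist");np.savez("w2.npz",**s)
q=tool([0,0,-1],[0,-1,0])
manip.ungrasp()
yw=-.11; manip.move_to([.50,-.32,.26],tool([0,0,-1],[np.sin(yw),-np.cos(yw),0]))
s2=manip.snapshot("wrist");np.savez("w3.npz",**s2)
cv2.imwrite("pics/w3.png",cv2.resize(np.hstack([s["image"],s2["image"]]),(800,300))[:,:,::-1])
cv2.imwrite("pics/w3b.png",cv2.resize(s2["image"],(800,600))[:,:,::-1])
t=manip.snapshot("top");np.savez("top1.npz",**t)
print(manip.read_t())
E
```

```text
False [ 6.35558184e-01 -4.63961492e-05  5.27375818e-02] [-0.11263321  0.33046188  0.16445667]
[ 0.8774615  -0.67478836 -0.72181251]
[-0.12405893 -0.61770128  0.82251558] [0.47812681 0.00195279 0.05192981]
[ 0.39391379 -0.06290929 -0.68538588]
11.8417
```

View pics/w3b.png

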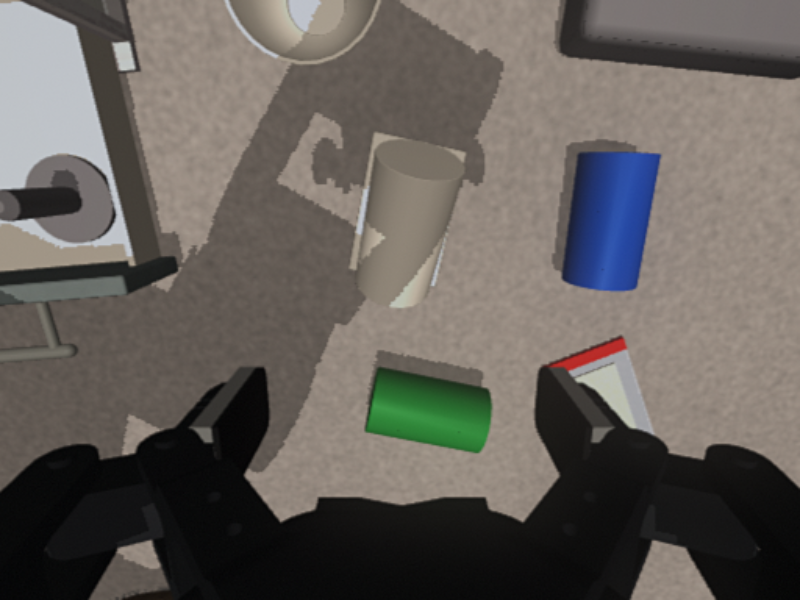

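The wrist view shows the white beaker in its cradle, with its base ellipse at u 373–465, v 137–182 (in the 800 px picture) and its mouth end near (395,307). Blue at (612,220) and green at (428,408) lie loose on the table and are not meant. The drawer is open, and its free peg's foot disc is centred near (70,198). I'll fit the beaker model to these extents and check it in an overlay.

```bash
cat >> h.py <<'E'
def circ(c,d,r=.03,n=90):
    d=np.array(d)/np.linalg.norm(d); a=np.cross(d,[0,1,.3]);a/=np.linalg.norm(a);b=np.cross(d,a);t=np.linspace(0,2*np.pi,n)[:,None]
    return np.array(c)+r*(np.cos(t)*a+np.sin(t)*b)
E
python3 - <<'E'
from h import *
from scipy.optimize import least_squares
s=np.load("w3.npz");p0=np.deg2rad(25)
def model(v):
    b=v[:3];d=np.array([-np.cos(p0)*np.cos(v[3]),-np.cos(p0)*np.sin(v[3]),-np.sin(p0)])
    return b,d,b+.105*d
obs=np.array([373,465,137,182,357,430,308])*.64
def f(v):
    b,d,m=model(v);B=w2p(s,circ(b,d));M=w2p(s,circ(m,d))
    return np.r_[B[:,0].min(),B[:,0].max(),B[:,1].min(),B[:,1].max(),M[:,0].min(),M[:,0].max(),M[:,1].max()]-obs
r=least_squares(f,[.58,-.33,.09,-.11]);print(r.x.round(4),r.fun.round(1));b,d,m=model(r.x);print("base",b,"mouth",m,"axis",d)
np.save("bk.npy",r.x)
k=3;im=cv2.resize(s["image"],None,fx=k,fy=k)
for c in (b,m): cv2.polylines(im,[np.int32(w2p(s,circ(c,d))*k)],True,(255,0,0),1)
u=cv2.resize(s["image"],None,fx=k,fy=k)
sl=np.s_[200:640,600:980]; 
# pegs
for (uu,z) in [((70,198),.022),((5,206),.091)]: print("peg",p2w(s,np.array(uu)*.64,z).round(4))
print("bar end",p2w(s,np.array((70,350))*.64,.07),"front corner inner",p2w(s,np.array((177,263))*.64,.089))
t=np.load("top1.npz")["image"]; tc=cv2.resize(t[130:240,170:290],(480,440))
cv2.imwrite("pics/ov.png",np.hstack([im[sl],tc])[:,:,::-1])
# prediction in initial scene+top
for n in ("top0","scene0"): print(n,w2p(np.load(n+".npz"),[b,m])/.64)
E
```

```text
[ 0.5743 -0.3393  0.0992 -0.2984] [ 0.3 -0.1  0.8 -0.8 -0.6  0.3  0.1]
base [ 0.57428616 -0.3393118   0.09924336] mouth [ 0.48332907 -0.31133546  0.05486844] axis [-0.86625795  0.26644131 -0.42261826]
peg [ 0.5761 -0.0511  0.022 ]
peg [ 0.5742 -0.0555  0.091 ]
bar end [ 0.45993903 -0.04966053  0.07      ] front corner inner [ 0.52238246 -0.16149424  0.089     ]
top0 [[523.81624482 292.98409834]
 [507.30409989 337.87504781]]
scene0 [[478.72045594 210.77185684]
 [511.06207119 251.37224639]]
```

View pics/ov.png

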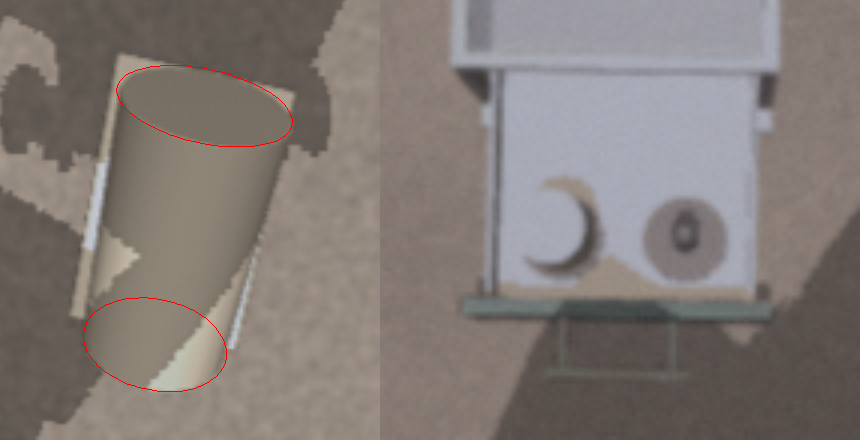

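```bash
cat >> h.py <<'E'
P=np.radians(45)
def pose(b,yaw,pitch,g=.028,e=.024):
    """TCP pose holding a beaker: base centre b, axis pitch below level, uphill yaw"""
    h=np.array([np.cos(yaw),np.sin(yaw),0]);up=np.array([0,0,1.])
    d=-np.cos(pitch)*h-np.sin(pitch)*up; n=np.sin(pitch)*h-np.cos(pitch)*up
    y=np.sin(P)*d+np.cos(P)*n
    return np.array(b)+g*d+e*y, tool(y,[np.sin(yaw),-np.cos(yaw),0]), y
E
python3 - <<'E'
from h import *
from plant import manip
s=np.load("w3.npz")
for u in [(375,133),(350,268),(466,152)]: print("plate",p2w(s,np.array(u)*.64,.008).round(4))
t=np.load("top1.npz");print("peg top",p2w(t,(246.25,190),.022),"bar",p2w(t,(170+(547-380)/4,130+375/4),.07),p2w(t,(170+(685-380)/4,130+375/4),.07))
v=np.load("bk.npy")
p,o,y=pose(v[:3],v[3],np.radians(25));print(p,y)
for z in (0,-.09): print(np.round(manip.solve_ik(p+z*y,o),2))
for dz in (.14,.18): print(np.round(manip.solve_ik(p+[0,0,dz],o),2))
for bz in (.127,.235,.3):
  p2,o2,_=pose([.575,-.0535,bz],-.013,np.pi/2); q=manip.solve_ik(p2,o2);print(p2,None if q is None else np.round(q,2))
E
```

```text
plate [ 0.6001 -0.3083  0.008 ]
plate [ 0.4893 -0.2718  0.008 ]
plate [ 0.5769 -0.3821  0.008 ]
peg top [ 0.57509702 -0.05225442  0.022     ] bar [0.46148976 0.05980339 0.07      ] [ 0.46061784 -0.05249999  0.07      ]
[ 0.54218519 -0.32943826  0.06485742] [-0.32690624  0.10054895 -0.93969262]
[-0.54  0.82  1.45 -0.09  1.22  1.37]
[-0.54  0.77  1.31 -0.08  1.4   1.36]
[-0.54  0.68  1.36 -0.08  1.45  1.35]
[-0.54  0.65  1.32 -0.08  1.52  1.34]
[ 0.59196913 -0.05372061  0.08202944] [-0.24  0.66  2.49  2.91  0.79 -1.57]
[ 0.59196913 -0.05372061  0.19002944] [-0.24  0.34  2.43  2.75  0.43 -1.37]
[ 0.59196913 -0.05372061  0.25502944] [-0.24  0.18  2.36  2.39  0.24 -1.  ]
```

```bash
python3 - <<'E'
from h import *
from plant import manip
v=np.load("bk.npy");p,o,y=pose(v[:3],v[3],np.radians(25))
manip.move_to(p-.09*y,o)
print(manip.movel(p,velocity=.12,guard=8),manip.read_tool_pos()-p)
manip.gripper_close();print(manip.read_finger_gap(),manip.read_contact_force(),manip.read_t())
manip.movel(p+[0,0,.15],velocity=.15)
q=manip.read_q(); p2,o2,_=pose([.575,-.0535,.24],-.013,np.pi/2); qb=np.array(manip.solve_ik(p2,o2)); print(np.round(q,2),np.round(qb,2))
qa=np.array(q); m1=qa.copy(); m1[1]-=.1;m1[4]=.2; m2=(qa+qb)/2;m2[4]=.2;m2[1]=min(qa[1],qb[1]);m3=qb.copy();m3[4]=.25;m3[1]-=.12
m2[3]=(m1[3]+m3[3])/2;m2[5]=(m1[5]+m3[5])/2
for m in (m1,m2,m3,qb): manip.move_j(m); print(manip.read_tool_pos().round(3),round(manip.read_t(),2))
print(manip.read_finger_gap(),manip.read_tool_pos()-p2)
s=manip.snapshot("scene");np.savez("s4.npz",**s)
w=manip.snapshot("wrist");np.savez("w4.npz",**w)
c=w2p(s,[[.575,-.0535,.13]])[0].astype(int);print(c)
cr=cv2.resize(s["image"][max(c[1]-55,0):c[1]+55,max(c[0]-55,0):c[0]+55],(384,384),interpolation=cv2.INTER_CUBIC)
cv2.imwrite("pics/s4.png",cv2.resize(np.hstack([cr,w["image"]]),(800,343))[:,:,::-1])
E
```

```text
False [ 0.00062281 -0.00044739  0.00105066]
0.05969388472160655 [0.6274452  0.01178434 9.3893803 ] 13.7833
[-0.54  0.67  1.35 -0.08  1.46  1.35] [-0.24  0.33  2.42  2.73  0.42 -1.36]
[ 0.907 -0.522  0.442] 16.58
[ 0.787 -0.217  0.354] 17.9
[ 0.562 -0.07   0.223] 19.22
[ 0.592 -0.054  0.194] 19.52
0.059608504798585184 [ 0.00052398 -0.00029032 -0.00118379]
[261 195]
```

View pics/s4.png

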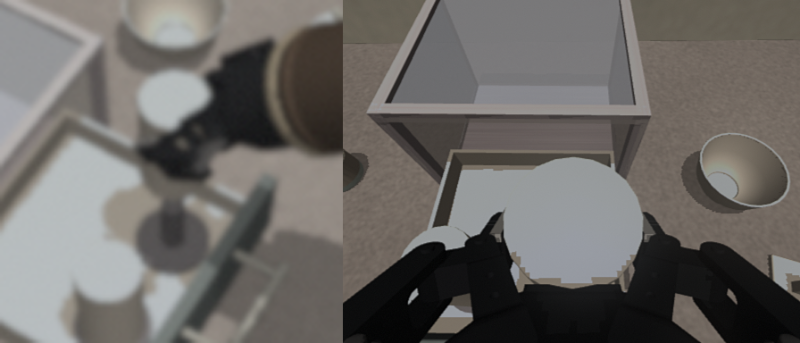

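The beaker is held upside down over the free peg. In the scene crop its base is at (175,95) and the peg's foot at (172,238). In the wrist half of the picture the base disc spans u 503–643 with its top at v 157. I'll compare these with the model.

```bash
python3 - <<'E'
from h import *
w=np.load("w4.npz");s=np.load("s4.npz")
b=np.array([.575,-.0535,.24]);d=np.array([0,0,-1.])
B=w2p(w,circ(b,d));print("pred L R top bottom",B[:,0].min(),B[:,0].max(),B[:,1].min(),B[:,1].max(),"obs",503*1.12-384,643*1.12-384,157*1.12)
k=4.5;c=np.array([261,195]);im=cv2.resize(s["image"][140:250,206:316],None,fx=k,fy=k,interpolation=cv2.INTER_CUBIC)
dr=lambda C,col:cv2.polylines(im,[np.int32((w2p(s,C)-[206,140])*k)],True,col,1)
dr(circ(b,d),(255,0,0));dr(circ(b+.105*d,d),(255,0,0));dr(circ([.575,-.0535,.022],d,.036),(0,255,0));dr(circ([.575,-.0535,.127],d,.03),(0,0,255))
w5=w["image"].copy();cv2.polylines(w5,[np.int32(B)],True,(255,0,0),1);cv2.imwrite("pics/ov4.png",cv2.resize(np.hstack([im,cv2.resize(w5[150:,120:390],None,fx=495/234,fy=495/234)]),(800,372))[:,:,::-1])
E
```

```text
pred L R top bottom 175.42175925755294 337.70952833800624 173.78579375508616 331.20434021133474 obs 179.36 336.1600000000001 175.84
```

View pics/ov4.png

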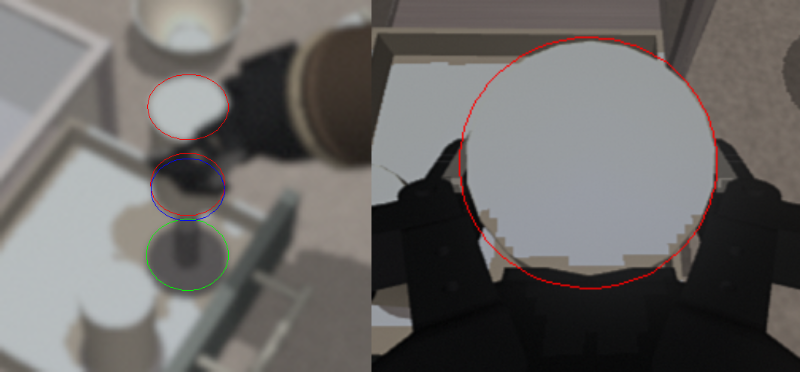

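The model fits to a few mm, and the beaker may sit a few mm deeper in the grip. Lowering with a guard.

```bash
python3 - <<'E'
from h import *
from plant import manip
go=lambda z,vel,g:(manip.movel(pose([.575,-.0535,z],-.013,np.pi/2)[0],velocity=vel,guard=g),manip.read_tool_pos().round(4),manip.read_contact_force().round(1))
print(go(.150,.1,10));print(go(.118,.015,5),manip.read_t())
s=manip.snapshot("scene")
w=manip.snapshot("wrist")
cv2.imwrite("pics/s5.png",cv2.resize(np.hstack([cv2.resize(s["image"][140:250,206:316],(384,384)),w["image"]]),(800,343))[:,:,::-1]);np.savez("s5.npz",**s)
E
```

```text
(False, array([ 0.5922, -0.0538,  0.1057]), array([ 0.9,  0.1, -1.2]))
(True, array([ 0.5924, -0.0537,  0.083 ]), array([-0.5,  0.9,  5.8])) 22.0583
```

View pics/s5.png

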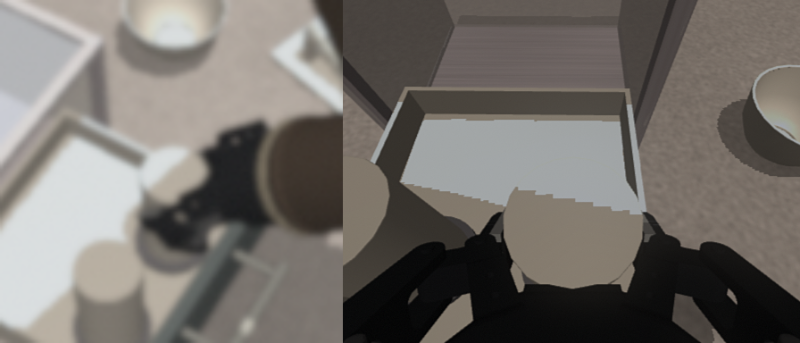

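Contact came at TCP z = 0.083 against 0.082 expected, and the picture shows the beaker standing on the foot at (170,190). Releasing and backing off.

```bash
python3 - <<'E'
from h import *
from plant import manip
manip.sleep(.4)
manip.ungrasp(); manip.sleep(.3)
p=manip.read_tool_pos();y=R.from_quat(manip.read_tool_rot()).as_matrix()[:,1]
print(manip.movel(p-.08*y,velocity=.08),manip.read_contact_force(),manip.read_t())
w=manip.snapshot("wrist");np.savez("w6.npz",**w)
manip.gripper_close()
print(np.round(manip.read_q(),2))
q=tool([0,0,-1],[0,1,0]);q2=tool([0,0,-1],[0,-1,0])
for qq in (q,q2):
  for x,z in [(.44,.2),(.438,.052),(.5965,.052)]: 
    r=manip.solve_ik([x,.002,z],qq);print(None if r is None else np.round(r,2))
s=manip.snapshot("scene")
cv2.imwrite("pics/s6.png",cv2.resize(np.hstack([cv2.resize(s["image"][140:250,206:316],(384,384)),w["image"]]),(800,343))[:,:,::-1]);np.savez("s6.npz",**s)
E
```

```text
False [ 0.52276692  0.04610406 -0.36728517] 24.3917
[-0.29  0.48  2.59  2.84  0.71 -1.54]
[-0.06  0.23  2.09 -0.    0.82 -1.64]
[-0.06  0.5   2.22 -0.    0.42 -1.64]
[-0.05  0.63  1.86 -0.    0.65 -1.62]
[-0.06  0.23  2.09 -0.    0.82  1.51]
[-0.06  0.5   2.22 -0.    0.42  1.51]
[-0.05  0.63  1.86 -0.    0.65  1.52]
```

View pics/s6.png

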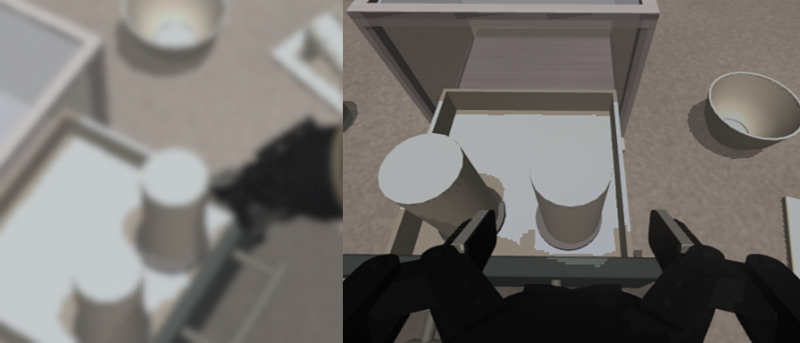

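Both beakers stand on their pegs, the new one centred on its foot at about (175,215) in the scene crop. Next I'll push the drawer home from in front of the bar.

```bash
python3 - <<'E'
from h import *
from plant import manip
q=tool([0,0,-1],[0,1,0])
a=np.array(manip.read_q()); a[1]-=.35; manip.move_j(a); print(manip.read_tool_pos().round(3))
a[4]=.25; manip.move_j(a); print(manip.read_tool_pos().round(3))
t=np.array(manip.solve_ik([.437,.002,.20],q)); print(t.round(2))
m=a.copy(); m[3]=t[3]; m[5]=t[5]; manip.move_j(m); print(manip.read_tool_pos().round(3))
manip.move_to([.437,.002,.20],q)
print(manip.movel([.437,.002,.052],velocity=.12,guard=8),manip.read_contact_force(),manip.read_t())
manip.movel([.588,.0015,.052],velocity=.05); print(manip.read_contact_force(),manip.read_t())
print(manip.movel([.612,.0013,.052],velocity=.02,guard=10),manip.read_tool_pos(),manip.read_contact_force(),manip.read_t())
E
```

```text
[ 0.563 -0.061  0.33 ]
[ 0.457 -0.076  0.2  ]
[-0.06  0.23  2.1  -0.    0.82 -1.64]
[ 0.292 -0.055  0.126]
False [-0.28195181  0.07915483  0.33514333] 31.3417
[-1.45315659 -1.22442937 -0.03207559] 34.5083
True [0.59575621 0.00144924 0.05146104] [ 0.01060608 -0.4423101  -0.30455745] 35.125
```

```bash
python3 - <<'E'
from h import *
from plant import manip
print(manip.movel([.606,.0013,.052],velocity=.02,guard=15),manip.read_tool_pos(),manip.read_contact_force());manip.sleep(.3)
print(manip.read_tool_pos(),manip.read_contact_force())
manip.movel([.55,.0013,.052],velocity=.08)
manip.movel([.50,.0013,.25],velocity=.2)
w=manip.snapshot("wrist");s=manip.snapshot("top");np.savez("w7.npz",**w);np.savez("top7.npz",**s);print(manip.read_t())
c=cv2.resize(s["image"][70:190,170:290],(384,384))
cv2.imwrite("pics/f.png",cv2.resize(np.hstack([c,w["image"]]),(800,343))[:,:,::-1])
E
```

```text
True [0.59569658 0.00144595 0.05088757] [-0.51059331 -0.16738562 -0.82797821]
[0.5954543  0.00144644 0.0506829 ] [-0.21093153 -0.34107283 -0.05871384]
37.7083
```

View pics/f.png

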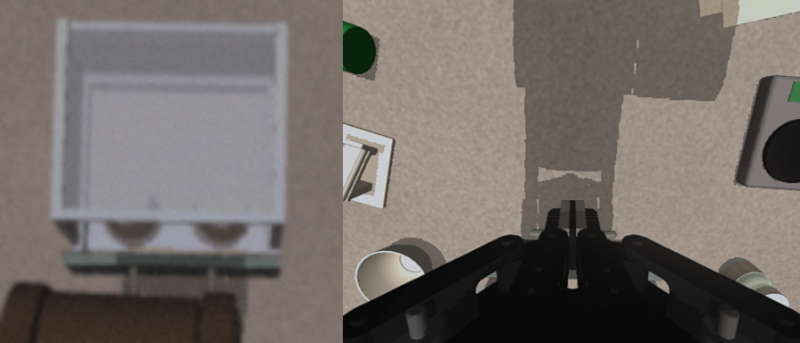

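The drawer front is at native row 161.7, against 162 at the start, so it is back home, and the push met the same hard stop twice. One last look at the beakers.

```bash
python3 - <<'E'
from h import *
from plant import manip
manip.move_to([.45,.25,.3],tool([0,0,-1],[0,1,0]))
s=manip.snapshot("scene");a=np.load("scene0.npz")["image"]
f=lambda i:cv2.resize(i[120:250,110:260],(400,347),interpolation=cv2.INTER_CUBIC)
cv2.imwrite("pics/g.png",np.hstack([f(a),f(s["image"])])[:,:,::-1]);print(manip.read_t(),manip.read_contact_force())
E
```

```text
38.7667 [-0.61325859  0.01269768  0.64522634]
```

View pics/g.png

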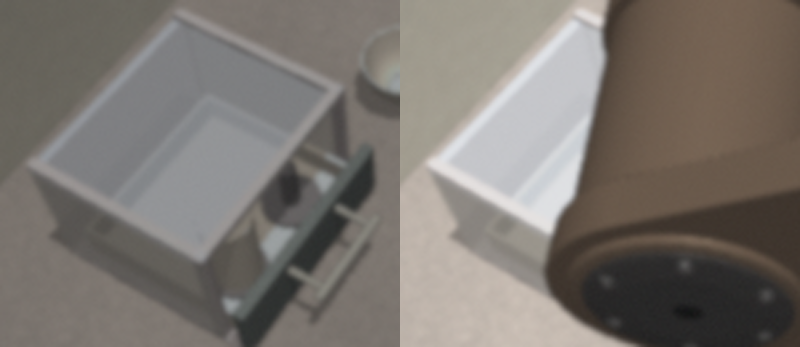

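The arm blocks the view of the drawer. I'll move it to the right, high up, and use the last picture.

```bash
python3 - <<'E'
from h import *
from plant import manip
a=np.array(manip.read_q()); a[0]=-1.1; manip.move_j(a)
s=manip.snapshot("scene")
t=manip.snapshot("top")
f=lambda i:cv2.resize(i,(400,347),interpolation=cv2.INTER_CUBIC)
cv2.imwrite("pics/g2.png",np.hstack([f(s["image"][120:250,110:260]),f(t["image"][70:190,170:308])])[:,:,::-1]);print(manip.read_t(),manip.read_contact_force())
E
```

```text
41.4167 [-0.05417278  0.9226676   0.24615161]
```

View pics/g2.png

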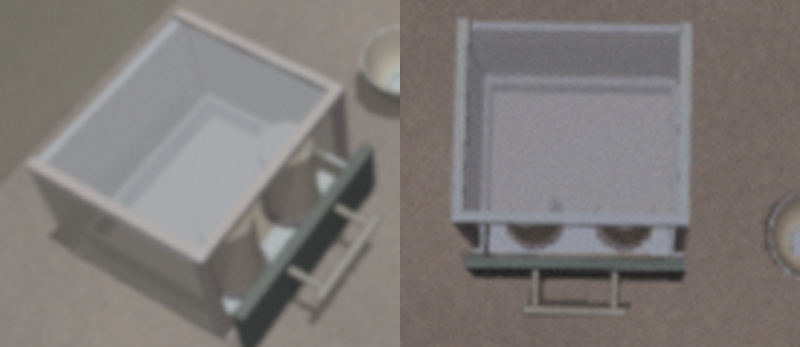

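Both beakers stand upright on their pegs at (240,260) and (293,185), and the drawer front and handle sit at the same pixels as at the start. Handing in.

```bash
python3 -c "
from plant import manip
manip.finish_job();print(manip.read_t())"
```

```text
the job is handed in; nothing more can be done
the job is handed in; nothing more can be done
```

The job is done and was handed in at about 41 s of the 61 s allowed; no verdict was reported.

- **Drawer opened:** I hooked the closed fingers behind the bar and pulled the drawer open by about 150 mm. The beaker was still in its cradle at that point.
- **Beaker placed:** I gripped the white beaker near its base, turned it upside down and lowered it onto the free peg. The force guard stopped it at a tool height of 83 mm, against 82 mm expected with the rim on the foot. I released it there.
- **Drawer closed:** I pushed the drawer in by the bar until it met the same hard stop twice.

**Last checks:** The final pictures show both beakers upright on their pegs. The drawer front and handle are at the same pixels as at the start. The arm is clear of everything, with under 1 N on the tool. The tub, seen in the last picture, had not moved. I did not measure the balance and jar again at the end; they were partly in view in an earlier wrist picture, standing upright.

**Disagreements:**
- My first rough cradle angle from the top picture was about 7 degrees off the wrist-camera fit. I used the fit, which the overlay confirmed.
- An upward force of about 9 N showed as the gripper closed on the beaker. It caused no visible shift beyond a few mm.
- One late picture was blocked by the arm, so I moved the arm and took another.

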